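# Zero the pallet layer counter

### The job

A new pallet is starting: with a fingertip, flick the edge of the layer counter's star wheel on, counter-clockwise as seen from above, click by click until its orange tooth rests in the click at the white arrow, without letting it run past. Then press the green key fully down and let it come up again. Only touch the wheel and key, without picking up or shoving the counter, and leave everything else on the bench alone.

Things in the scene. Friction and masses are not known exactly. Their poses are not given: they have to be found in the camera images.
- wheel_center (a point): On the star wheel's upright axis, at its underside, 49 mm above the bench, 4 above the deck. Axes as counter. Wheel: black disc, radius 44, 16 thick; 8 radial teeth 45 deg apart, each 9 wide, round-ended, 18 tall (49-67 mm above the bench), reaching 62 from the axis. Robot-side teeth overhang the box 12 mm. At 54 from the axis, gaps between teeth are 32 wide, open from above and outside.
- wheel (a joint): Wheel turn, rad, growing counter-clockwise from above (robot-side teeth move right, box -y); no wrap. 0: orange tooth at the arrow. A detent holds it at each multiple of 0.785 (one click): then a tooth points at the arrow and one to box -x. About 3 N on a tooth moves it; past half a click it snaps by itself to the next rest and stops. Starts 2 to 5 clicks before 0 (negative).
- orange_tooth (a point): Top of the round tip of the one orange tooth (the others are grey), 62 mm from the axis, 67 mm above the bench; it turns with the wheel.
- pointer (a point): Tip of the white arrow on the deck at the wheel's far side: box +x of the axis, 64 mm from it, 67 mm above the bench; the orange tooth belongs here.
- key_top (a point): Centre of the top of the round green push key (32 mm diameter, black housing) on the deck right of the wheel, at box offset (+25, -127) mm from wheel_center; pushed straight down.
- key (a joint): Travel of the green key: 0 released, 0.006 m fully down (5 N); springs back up.
- counter: Layer counter: grey metal box 130 (x) x 250 (y) x 45 mm high, about 2.5 kg, loose on rubber feet, with the wheel and key on its blue deck. Origin at the centre of its underside; x points away from the robot's side (where the wheel overhangs), y left, z up. The wheel's axis is at (-15, +45) mm.
- carton_a: Bystander, loose, to be left alone: kraft carton 90 x 70 x 50, next to the counter's left side (sizes in mm); origin at the centre of its underside.
- carton_b: Bystander, loose, to be left alone: kraft carton 90 x 70 x 50, beyond the counter (sizes in mm); origin at the centre of its underside.
- carton_c: Bystander, loose, to be left alone: kraft carton 90 x 70 x 50, on the left (sizes in mm); origin at the centre of its underside.
- tape_roll: Bystander, loose, to be left alone: roll of grey tape, 100 diameter, 48 high, lying flat to the right of the counter (sizes in mm); origin at the centre of its underside.
- bottle: Bystander, loose, to be left alone: green drinking bottle, 68 diameter, 200 high, at the far right (sizes in mm); origin at the centre of its underside.
- pen_cup: Bystander, loose, to be left alone: dark pen cup, 76 diameter, 90 high, pens to 145, at the far left (sizes in mm); origin at the centre of its underside.
- tape_gun: Bystander, loose, to be left alone: blue tape dispenser 130 x 50, 86 high, at the near right (sizes in mm); origin at the centre of its underside.

How it is judged:
On the way, in this order (a step that is already met when the one before it is completed fails the run):
1. the orange tooth rests at the white arrow, the key still up (value of joint wheel between -0.15 and 0.15 rad and value of joint key below 0.002 m), for 0.3 s.
2. the green key is pressed down with the wheel at the arrow (value of joint wheel between -0.15 and 0.15 rad and value of joint key above 0.0045 m), for 0.02 s.
At the end, for the whole second after the job is handed in: The orange tooth rests at the white arrow (wheel within 0.15 rad of 0), the key has been pressed at least 4.5 mm after that and is up again (under 2 mm), and the counter stands still on the bench (all of step 1 and velocity of joint wheel between -0.1 and 0.1 rad/s and linear speed of counter below 0.02 m/s and height (world z) of wheel_center below 0.055 m); the robot touches nothing.
It fails at once if the key is pressed before the orange tooth is at the arrow (value of joint key above 0.003 m and value of joint wheel below -0.3 rad).
It fails at once if the wheel is run past the arrow (value of joint wheel above 0.45 rad).
It fails at once if the wheel is turned the wrong way round (value of joint wheel below -4.47677 rad).
It fails at once if the counter is shoved more than 20 mm, lifted or tipped (distance of wheel_center from where it was at the start of the episode above 0.02 m or height (world z) of wheel_center above 0.059 m or angle between wheel_center's own z axis and vertical above 0.1 rad).
It fails at once if a carton, the tape, the bottle, the cup or the dispenser is moved more than 20 mm, lifted or tipped (distance of any of carton_a, carton_b, carton_c, tape_roll, bottle, pen_cup, tape_gun from where it was at the start of the episode above 0.02 m or angle between any of carton_a, carton_b, carton_c, tape_roll, bottle, pen_cup, tape_gun's own z axis and vertical above 0.4 rad).
It also fails if it takes over 72 s, if anything falls off the work surface, if the arm or the gripper's body presses on something with over 40 N, if the wrist force passes 120 N, or if a joint passes its speed limit or range.

### The arm

A 6-joint arm with a two-finger parallel gripper is mounted at the origin on the work surface. World frame = base frame: x ahead of the robot, y to its left, z up, the work surface at z = 0. Lengths are in m, angles in rad, forces in N, time in s.
With the tool pointing down it reaches from about 0.35 to 0.775 m from the base axis. Payload 7.3 kg.
Tool frame: the origin (TCP) lies on the centre line of the jaws, within the pads' length; the fingertips stand ahead of it and the grasp point (between the pads) lies 11 mm behind it (robot.nose_length is the z of the fingertips in the tool frame, in m); z points along the fingers, y is the line along which they close (so a half turn about z gives the same grasp; the last joint's range is limited). The gripper opens to 92 mm and grips with 3 to 60 N. Pads are 19 mm wide; open, the fingers measure 130 mm over their backs; the gripper's body (75 mm by 190 mm) begins 47 mm behind the grasp point.
Start: joints at [-1.419, 0.342, 1.524, -0, 1.275, -0.146], TCP at [0.154, -0.502, 0.235] pointing down, gripper open.
Joint ranges: [-2.53, 2.53], [-0.77, 2.02], [0.04, 2.7], [-1, 4.14], [0.28, 2.66], [-3.11, 3.11]. Speed limits (rad/s): [2.57, 2.57, 3.14, 3.14, 3.14, 3.14].

### API

Orientations are given as [roll, pitch, yaw] about the fixed x, y, z axes, in that order (R = Rz(yaw) Ry(pitch) Rx(roll)).
In Python, from cell import robot, cams gives the robot as it stands. The module is installed in compiled form; this text tells all that it offers.
- The arm moves only by the tool carry_out, never from a script. Its argument "deltas" is a list of rows, each a list of 7 numbers: the shift along the tool's x, y, z in cm, then the turn, a rotation vector about the tool's x, y, z in rad, then the opening, from 0 (shut) to 1 (fully open). A call has exactly 8 rows; each row shifts and turns the commanded pose from where the row before left it, along the tool's axes as they then stand; what a row does not reach is not made up. A row lasts 1/12 s, in which the tool goes at most 41.7 mm and 7.16 degrees, less where a joint would pass 70% of its speed; a pose out of reach is approached as far as the arm can. A call is refused whole if a number of a shift passes 4.17 or a number of a turn 0.125, either way. A call with a gripper value outside its range is refused whole. The fingers move at their own pace and stop on an object; "force" is the grip in N (left out, the last holds). Time passes only in rows, so rows that do not move let the fingers close, or fill a call up. It gives the time, the measured TCP pose, the force, the opening and the grip force at its end, in the units of the state.
- robot.observe(): the state, without advancing time (a new reading comes with each control period).
- cams.read_camera(name): name is "scene" or "top"; returns a dict with "image" (420x560x3 uint8, blue, green, red), "depth" (420x560 float32, m along the optical axis (not along the pixel's ray), 0 where there is no reading), "fx", "fy", "cx", "cy" (pixels), "world_to_cam" (4x4, takes a point from world to camera coordinates). Camera axes: x right, y up, looking along -z (the intrinsics and any distortion apply to the point x, -y, -z); pixel columns grow to the right and rows downward; lengths in m; the calibration is good to about 2 mm. A picture is of the moment at which its call begins.
- robot.hand_in(): hands the job in; it is judged then, once.
The state is a dict: "time": time; "qpos": joint angles; "qvel": joint speeds; "joint_efforts": joint torques, N m; "tool_pos": TCP position; "tool_rot": TCP orientation; "contact_force": force on the tool from outside, world axes, zero at the start; "torque": the same for the moment, N m; "opening": finger opening in m; "grip_force": force on a finger pad.
Only numpy, scipy, OpenCV 4.12 (cv2) and the standard library are available. Lean on these libraries where they do the work, as an engineer would, in place of code of your own. Each camera call takes 0.05 s, during which the arm holds its last target. There are 200 camera calls.

## Working session

There is one attempt and no reset: what is moved stays moved. The work goes in short steps, Python scripts to look and compute and a tool call to move; the robot and the scene stay as the last step left them, time stands still between calls to the robot, and variables do not carry over. Pictures are saved under pics/ and viewed, at most 10 in all, crops included, and the job is handed in when it is done.

Besides the shell and the picture viewer there is one more tool, called after "Emit:" as a command line: name --pt "numbers of a row" for each row, then --argument value for the rest. carry_out: Moves the arm, as the interface text tells. Its arguments: {"type":"object","properties":{"deltas":{"type":"array","items":{"type":"array","items":{"type":"number"}}},"force":{"type":"number"}},"required":["deltas"]}

```bash
mkdir -p pics; cat > h.py <<'E'
import numpy as np, cv2
from cell import robot, cams
def ray(c,u,v,z):
    T=np.linalg.inv(c["world_to_cam"]); d=T[:3,:3]@np.array([(u-c["cx"])/c["fx"],-(v-c["cy"])/c["fy"],-1.]); o=T[:3,3]
    return o+d*(z-o[2])/d[2]
def proj(c,p):
    q=c["world_to_cam"]@np.append(p,1); return c["cx"]+c["fx"]*q[0]/-q[2], c["cy"]-c["fy"]*q[1]/-q[2]
E
python3 - <<'E'
from h import *
for n in("top","scene"):
    c=cams.read_camera(n); cv2.imwrite(f"pics/{n}0.png",c["image"]); print(n,c["fx"],np.linalg.inv(c["world_to_cam"])[:3,3], [k for k in c])
s=robot.observe(); print(robot.nose_length, s)
E
```

```text
top 437.5465074332351 [ 0.38013939 -0.03154801  1.48156612] ['image', 'depth', 'fx', 'fy', 'cx', 'cy', 'world_to_cam']
scene 499.4973756262622 [1.38086529 0.84807768 1.29999566] ['image', 'depth', 'fx', 'fy', 'cx', 'cy', 'world_to_cam']
0.008 {'time': 0.1, 'qpos': array([-1.41900023e+00,  3.42675717e-01,  1.52491805e+00, -5.95745621e-06,
        1.27539825e+00, -1.46033308e-01]), 'qvel': array([ 1.42959247e-03, -7.86924695e-04, -2.97227244e-03,  2.86230411e-04,
        1.50584745e-05,  2.37266023e-03]), 'joint_efforts': array([ 2.30572623e-03, -4.32002306e+01, -2.44694424e+01,  7.19698844e-02,
        5.25782711e-02, -5.15541547e-05]), 'tool_pos': array([ 0.15400838, -0.50153627,  0.23410389]), 'tool_rot': array([-3.14020735e+00, -1.97992322e-04,  2.97831008e-01]), 'contact_force': array([-0.03091821,  0.22151574, -0.12366972]), 'torque': array([ 0.0574413 ,  0.00962773, -0.01584019]), 'grip_force': 0.0, 'opening': 0.09176017108128859}
```

View pics/top0.png

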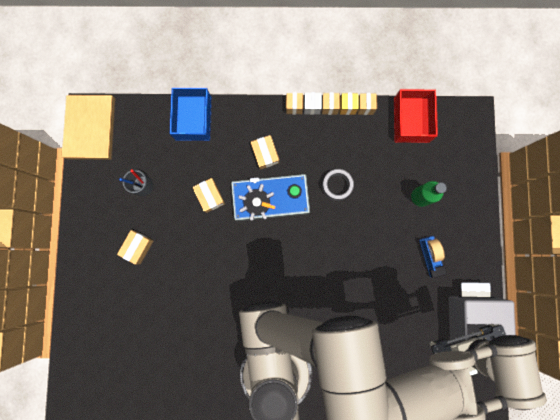

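View pics/scene0.png

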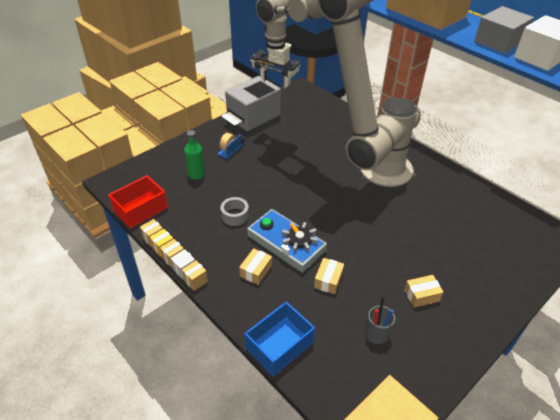

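Both views show the counter: in top, the blue deck spans about (232–310, 175–220), with the hub at (257,202), the orange tooth pointing right to about (273,206), the arrow near (255,180) and the green key at (295,190). Next I'll measure these.

```bash
python3 - <<'E'
from h import *
R={}
for n,box in(("top",(225,315,165,225)),("scene",(240,335,200,275))):
    c=cams.read_camera(n); im=c["image"]; h=cv2.cvtColor(im,cv2.COLOR_BGR2HSV)
    roi=np.zeros(h.shape[:2],np.uint8); roi[box[2]:box[3],box[0]:box[1]]=255
    m=lambda lo,hi: cv2.inRange(h,lo,hi)&roi
    blue=m((95,120,80),(125,255,255)); green=m((45,100,60),(85,255,255)); org=m((8,150,120),(22,255,255))
    for k,mm,z in(("green",green,.06),("orange",org,.067)):
        v,u=np.nonzero(mm); P=np.array([ray(c,a,b,z)[:2] for a,b in zip(u,v)])
        print(n,k,len(u),u.mean(),v.mean(),P.mean(0).round(4))
        if k=="orange": print(P.round(3).tolist() if len(P)<25 else (P.min(0),P.max(0)))
        if k=="green": g=P.mean(0)
    v,u=np.nonzero(blue); P=np.array([ray(c,a,b,.045)[:2] for a,b in zip(u,v)],np.float32)
    (cx,cy),wh,a=cv2.minAreaRect(P*1000); print("deck",cx,cy,wh,a)
    bx=cv2.boxPoints(((cx,cy),wh,a)); e=max([bx[1]-bx[0],bx[2]-bx[1]],key=np.linalg.norm); e=e/np.linalg.norm(e)
    if e[1]<0:e=-e
    X=np.array([e[1],-e[0]]); yaw=np.arctan2(X[1],X[0]); w=np.array([cx,cy])-15*X+45*e
    print("yaw",yaw,"wheel",w,"key",w+25*X-127*e)
    if n=="top":
        v,u=np.nonzero(org); P=np.array([ray(c,a,b,.067)[:2]*1000 for a,b in zip(u,v)])-w
        d=P.mean(0); print("orange ang rel box",np.degrees(np.arctan2(d[1],d[0])-yaw), np.linalg.norm(d))
    x0,x1,y0,y1=box; cv2.imwrite(f"pics/{n}crop.png",cv2.resize(im[y0:y1,x0:x1],None,fx=8,fy=8,interpolation=cv2.INTER_CUBIC))
E
```

```text
top green 86 294.4186046511628 190.41860465116278 [ 0.598  -0.0561]
top orange 32 266.28125 204.6875 [0.549  0.0353]
(array([0.54143223, 0.01001626]), array([0.55776966, 0.04937496]))
deck 578.8007202148438 24.849449157714844 (114.92229461669922, 234.87173461914062) 6.3464555740356445
yaw 0.11076657 wheel [558.91833687  67.91557026] key [597.80373192 -55.54261971]
orange ang rel box -113.26076017356603 34.11731211798226
scene green 65 266.4307692307692 221.58461538461538 [ 0.5979 -0.0535]
scene orange 33 294.1818181818182 227.9090909090909 [0.5522 0.0367]
(array([0.54467336, 0.01623929]), array([0.56250169, 0.05233881]))
deck 579.40625 26.943466186523438 (113.84395599365234, 234.35317993164062) 6.369943141937256
yaw 0.11117672 wheel [559.50620317  70.00143194] key [598.44223547 -53.4408071 ]
```

View pics/topcrop.png

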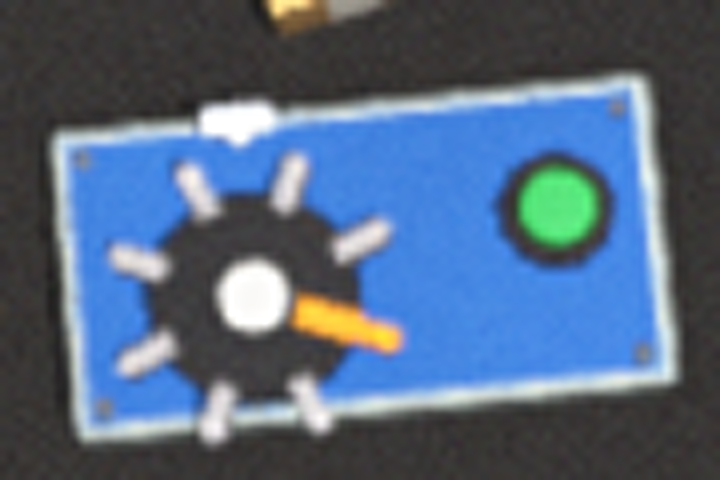

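The wheel axis is at about (559, 69) mm with yaw 0.111. The picture shows the teeth straddling the arrow, with orange near -113° (half a click off), so I'll check that again after moving. My plan is a shut gripper with tool y along box x, used as a blade that sweeps to box -y in front of the wheel.

Emit:
carry_out --pt "0 0 0 0 0 -0.125 0" --pt "0 0 0 0 0 -0.125 0" --pt "0 0 0 0 0 -0.125 0" --pt "0 0 0 0 0 -0.125 0" --pt "0 0 0 0 0 -0.125 0" --pt "0 0 0 0 0 -0.125 0" --pt "0 0 0 0 0 -0.125 0" --pt "0 0 0 0 0 -0.125 0" --force 20

```text
time: 0.87
tool_pos: [0.1541, -0.5018, 0.2345]
tool_rot: [-3.141, -0.0, 1.304]
contact_force: [1.4, 0.6, -0.2]
opening: 0.0428
grip_force: 0.0
```

Emit:
carry_out --pt "0 0 0 0 0 -0.096 0" --pt "0 0 0 0 0 -0.096 0" --pt "0 0 0 0 0 -0.096 0" --pt "0 0 0 0 0 -0.096 0" --pt "2 1.35 0 0 0 0 0" --pt "2.7 1.85 0 0 0 0 0" --pt "2.7 1.85 0 0 0 0 0" --pt "2.7 1.85 0 0 0 0 0"

```text
time: 1.53
tool_pos: [0.2117, -0.3926, 0.2344]
tool_rot: [-3.142, -0.001, 1.681]
contact_force: [0.6, -0.0, -0.3]
opening: 0.0004
grip_force: 0.0
```

Emit:
carry_out --pt "2.7 1.85 0 0 0 0 0" --pt "2.7 1.85 0 0 0 0 0" --pt "2.7 1.85 0 0 0 0 0" --pt "2.7 1.85 0 0 0 0 0" --pt "2.7 1.85 0 0 0 0 0" --pt "2.7 1.85 0 0 0 0 0" --pt "2.7 1.85 0 0 0 0 0" --pt "2.7 1.85 0 0 0 0 0"

```text
time: 2.2
tool_pos: [0.335, -0.1613, 0.2348]
tool_rot: [3.141, 0.0, 1.682]
contact_force: [1.8, 0.4, 0.1]
opening: 0.0004
grip_force: 0.0
```

Emit:
carry_out --pt "2.7 1.85 0 0 0 0 0" --pt "2.7 1.85 0 0 0 0 0" --pt "2.7 1.85 0 0 0 0 0" --pt "2.7 1.85 0 0 0 0 0" --pt "2.7 1.85 0 0 0 0 0" --pt "2.7 1.85 0 0 0 0 0" --pt "2.7 1.85 0 0 0 0 0" --pt "2 1.35 0 0 0 0 0"

```text
time: 2.87
tool_pos: [0.4543, 0.0631, 0.2346]
tool_rot: [3.141, -0.0, 1.683]
contact_force: [0.5, -1.1, -0.7]
opening: 0.0004
grip_force: 0.0
```

```bash
cat >> h.py <<'E'
W=np.array([559.2,69,49])/1000; YAW=.111
B=np.array([[np.cos(YAW),-np.sin(YAW),0],[np.sin(YAW),np.cos(YAW),0],[0,0,1]])
def st():
    s=robot.observe(); print("t",s["time"],"box",((s["tool_pos"]-W)@B*1000).round(1),"z",round(s["tool_pos"][2]*1000,1),"rot",s["tool_rot"].round(3),"F",(s["contact_force"]@B).round(1),s["opening"])
def orange(n,save=None):
    c=cams.read_camera(n); im=c["image"]; h=cv2.cvtColor(im,cv2.COLOR_BGR2HSV)
    m=cv2.inRange(h,(8,150,120),(22,255,255)); u0,v0=map(int,proj(c,W)); r=np.zeros_like(m); cv2.circle(r,(u0,v0),26,255,-1)
    v,u=np.nonzero(m&r); P=np.array([ray(c,a,b,.067) for a,b in zip(u,v)])
    if len(P): d=(P.mean(0)-W)@B; print(n,len(P),"orange deg",np.degrees(np.arctan2(d[1],d[0])).round(1),(d*1000).round(1))
    else: print(n,"no orange")
    if save: cv2.imwrite("pics/"+save,cv2.resize(im[v0-45:v0+45,u0-60:u0+60],None,fx=6,fy=6,interpolation=cv2.INTER_CUBIC))
E
python3 -c "
from h import *
st(); orange('scene','s1.png'); orange('top')"
```

```text
t 2.8667 box [-104.9    5.7  185.6] z 234.6 rot [ 3.141 -0.     1.683] F [ 0.4 -1.1 -0.7] 0.0003692928427015802
scene 32 orange deg -108.5 [-10.5 -31.4  18. ]
top 8 orange deg -113.3 [-19.  -44.1  18. ]
```

View pics/s1.png

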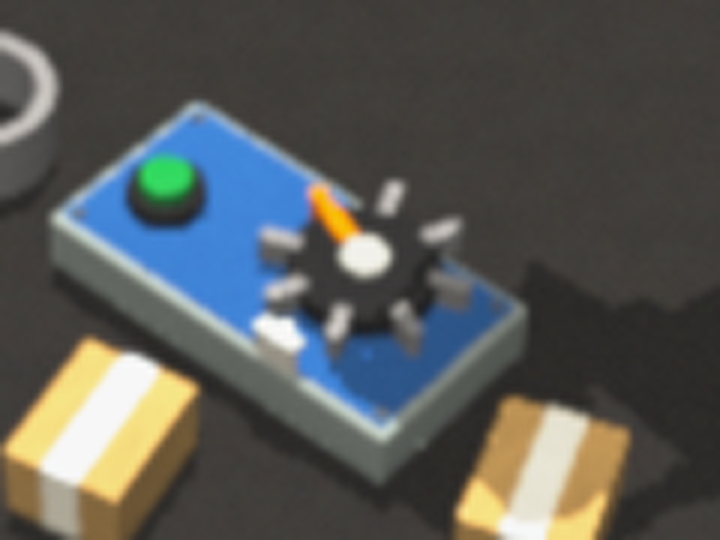

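The scene camera sees the wheel unobstructed, and orange is still at about -112° (tip (318,190), hub (363,256), arrow (278,335) in the crop). So it sits half a click off a rest. Next I'll go down in front of the wheel.

Emit:
carry_out --pt "-0.6 0 2 0 0 0 0" --pt "0 0 3.5 0 0 0 0" --pt "0 0 3.5 0 0 0 0" --pt "0 0 3.5 0 0 0 0" --pt "0 0 3 0 0 0 0" --pt "0 0 1.75 0 0 0 0" --pt "0 0 0 0 0 0 0" --pt "0 0 0 0 0 0 0"

```text
time: 3.63
tool_pos: [0.4537, 0.0543, 0.0619]
tool_rot: [-3.139, -0.0, 1.681]
contact_force: [-0.1, -0.7, 0.7]
opening: 0.0005
grip_force: 0.0
```

```bash
python3 -c "
from h import *
st(); orange('scene')"
```

```text
t 3.6333 box [-106.5   -2.9   12.9] z 61.9 rot [-3.139 -0.     1.681] F [-0.2 -0.7  0.7] 0.0005105904082666117
scene 34 orange deg -108.6 [-10.5 -31.2  18. ]
```

Emit:
carry_out --pt "0.3 1 0 0 0 0 0" --pt "0 1 0 0 0 0 0" --pt "0 1 0 0 0 0 0" --pt "0 0.7 0 0 0 0 0" --pt "0 0 0 0 0 0 0" --pt "0 0 0 0 0 0 0" --pt "0 0 0 0 0 0 0" --pt "0 0 0 0 0 0 0"

```text
time: 4.35
tool_pos: [0.4902, 0.0618, 0.0624]
tool_rot: [-3.141, 0.0, 1.682]
contact_force: [0.2, 0.1, 0.3]
opening: 0.0002
grip_force: 0.0
```

```bash
python3 -c "
from h import *
st(); orange('scene','s2.png')"
```

```text
t 4.35 box [-69.4   0.5  13.4] z 62.4 rot [-3.141  0.     1.682] F [0.2 0.1 0.3] 0.00024480291380977917
scene 38 orange deg -111.7 [-12.5 -31.5  18. ]
```

View pics/s2.png

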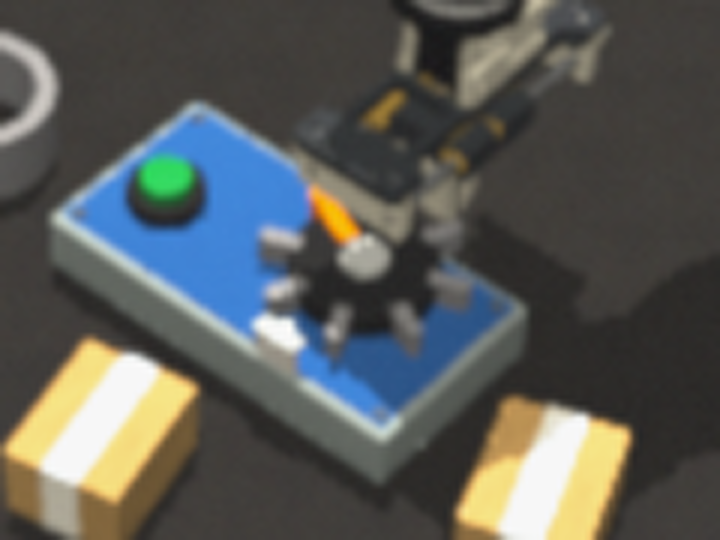

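The shut fingers sit in the near gap with no contact force, and orange hasn't moved. Now I'll push toward box -y.

Emit:
carry_out --pt "-0.2 0 0 0 0 0 0" --pt "-0.2 0 0 0 0 0 0" --pt "-0.2 0 0 0 0 0 0" --pt "-0.2 0 0 0 0 0 0" --pt "-0.2 0 0 0 0 0 0" --pt "-0.2 0 0 0 0 0 0" --pt "0 0 0 0 0 0 0" --pt "0 0 0 0 0 0 0"

```text
time: 5.07
tool_pos: [0.4921, 0.0495, 0.0622]
tool_rot: [3.142, 0.001, 1.682]
contact_force: [-0.1, -2.2, -0.5]
opening: 0.0007
grip_force: 1.0
```

```bash
python3 -c "
from h import *
st(); orange('scene')"
```

```text
t 5.0667 box [-68.9 -11.9  13.2] z 62.2 rot [3.142e+00 1.000e-03 1.682e+00] F [-0.3 -2.2 -0.5] 0.0007236282363907924
scene 41 orange deg -87.9 [  1.3 -33.9  18. ]
```

It has snapped to about -90°. I'll back out, go across to y=+23 and check.

Emit:
carry_out --pt "-0.4 0 0 0 0 0 0" --pt "0 -1.2 0 0 0 0 0" --pt "0 -1.3 0 0 0 0 0" --pt "2 0 0 0 0 0 0" --pt "2 0 0 0 0 0 0" --pt "0 0 0 0 0 0 0" --pt "0 0 0 0 0 0 0" --pt "0 0 0 0 0 0 0"

```text
time: 5.78
tool_pos: [0.4634, 0.0826, 0.0622]
tool_rot: [3.141, 0.0, 1.682]
contact_force: [0.4, -0.1, -0.0]
opening: 0.0006
grip_force: 0.0
```

```bash
python3 -c "
from h import *
st(); orange('scene','s3.png'); orange('top')"
```

```text
t 5.7833 box [-93.7  24.1  13.2] z 62.2 rot [3.141 0.    1.682] F [ 0.4 -0.1 -0. ] 0.0006311101279246569
scene 39 orange deg -83.4 [  3.9 -33.6  18. ]
top 31 orange deg -92.4 [ -1.4 -33.3  18. ]
```

View pics/s3.png

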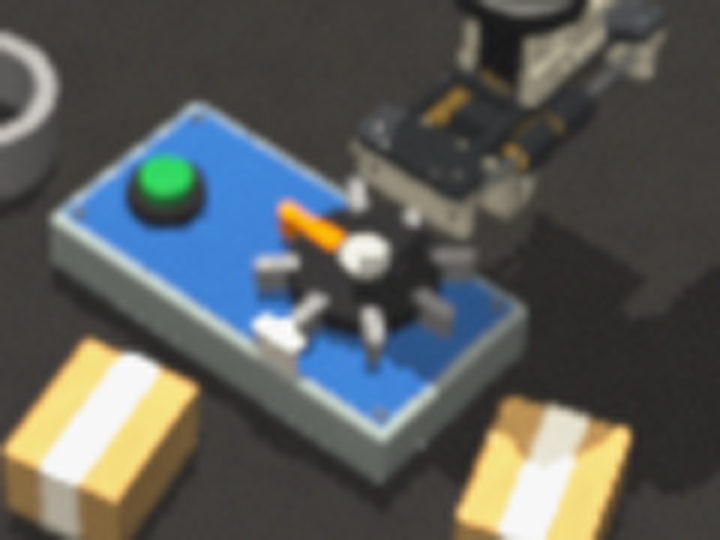

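Orange is now at rest at -90° (tip (285,212)), with a grey tooth at the arrow (305,310), so two clicks remain. I'll do one now.

Emit:
carry_out --pt "0 1.25 0 0 0 0 0" --pt "0 1.25 0 0 0 0 0" --pt "-0.6 0 0 0 0 0 0" --pt "-0.6 0 0 0 0 0 0" --pt "-0.6 0 0 0 0 0 0" --pt "-0.6 0 0 0 0 0 0" --pt "-0.4 0 0 0 0 0 0" --pt "-0.3 0 0 0 0 0 0"

```text
time: 6.55
tool_pos: [0.4909, 0.054, 0.0622]
tool_rot: [-3.141, 0.0, 1.681]
contact_force: [1.2, 1.1, 0.0]
opening: 0.0005
grip_force: 0.5
```

Emit:
carry_out --pt "-0.3 0 0 0 0 0 0" --pt "-0.3 0 0 0 0 0 0" --pt "-0.2 0 0 0 0 0 0" --pt "0 0 0 0 0 0 0" --pt "0 -1.25 0 0 0 0 0" --pt "0 -1.25 0 0 0 0 0" --pt "0 0 0 0 0 0 0" --pt "0 0 0 0 0 0 0"

```text
time: 7.22
tool_pos: [0.4675, 0.0442, 0.0623]
tool_rot: [3.142, 0.0, 1.682]
contact_force: [0.4, -0.7, 0.5]
opening: 0.0005
grip_force: 0.0
```

```bash
python3 -c "
from h import *
st(); orange('scene'); orange('top')"
```

```text
t 7.2167 box [-93.9 -14.5  13.3] z 62.3 rot [3.142 0.    1.682] F [ 0.3 -0.7  0.5] 0.0005121342584922942
scene 52 orange deg -36.0 [ 32.8 -23.8  18. ]
top 38 orange deg -46.2 [ 25.9 -27.1  18. ]
```

Orange is at -45°. I'll do the same stroke once more, after returning to y=+24.

Emit:
carry_out --pt "1.9 0 0 0 0 0 0" --pt "1.95 0 0 0 0 0 0" --pt "0 0 0 0 0 0 0" --pt "0 1.25 0 0 0 0 0" --pt "0 1.25 0 0 0 0 0" --pt "-0.6 0 0 0 0 0 0" --pt "-0.6 0 0 0 0 0 0" --pt "-0.6 0 0 0 0 0 0"

```text
time: 7.98
tool_pos: [0.4903, 0.067, 0.0622]
tool_rot: [3.141, -0.001, 1.682]
contact_force: [1.1, 5.1, 0.1]
opening: 0.0006
grip_force: 1.8
```

Emit:
carry_out --pt "-0.6 0 0 0 0 0 0" --pt "-0.4 0 0 0 0 0 0" --pt "-0.3 0 0 0 0 0 0" --pt "-0.3 0 0 0 0 0 0" --pt "-0.3 0 0 0 0 0 0" --pt "-0.2 0 0 0 0 0 0" --pt "0 0 0 0 0 0 0" --pt "0 -1.25 0 0 0 0 0"

```text
time: 8.65
tool_pos: [0.4818, 0.0448, 0.0624]
tool_rot: [3.139, 0.001, 1.682]
contact_force: [0.3, -0.9, 0.7]
opening: 0.0004
grip_force: 0.0
```

Emit:
carry_out --pt "0 -1.25 0 0 0 0 0" --pt "0 -1 0 0 0 0 0" --pt "0 0 -3 0 0 0 0" --pt "0 0 -3 0 0 0 0" --pt "0 0 0 0 0 0 0" --pt "0 0 0 0 0 0 0" --pt "0 0 0 0 0 0 0" --pt "0 0 0 0 0 0 0"

```text
time: 9.32
tool_pos: [0.4569, 0.0426, 0.1213]
tool_rot: [-3.14, -0.0, 1.682]
contact_force: [0.3, -0.1, -0.3]
opening: 0.0003
grip_force: 0.0
```

```bash
python3 -c "
from h import *
st(); orange('scene','s4.png'); orange('top')
for n in('scene','top'):
    c=cams.read_camera(n); u,v=map(int,proj(c,[.598,-.055,.06])); m=cv2.inRange(cv2.cvtColor(c['image'],cv2.COLOR_BGR2HSV),(45,100,60),(85,255,255))[v-12:v+13,u-12:u+13]>0
    d=c['depth'][v-12:v+13,u-12:u+13]; y,x=np.nonzero(m&(d>0)); T=np.linalg.inv(c['world_to_cam']); D=d[y,x]
    X=np.array([(x+u-12-c['cx'])/c['fx']*D,-(y+v-12-c['cy'])/c['fy']*D,-D,np.ones_like(D)]); P=(T@X)[:3]; print(n,np.median(P,1).round(4),P[2].max())
"
```

```text
t 9.3167 box [-104.6  -14.9   72.3] z 121.3 rot [-3.14  -0.     1.682] F [ 0.3 -0.1 -0.3] 0.00029191571533115023
scene 50 orange deg 3.6 [41.   2.6 18. ]
top 37 orange deg -1.8 [33.1 -1.  18. ]
scene [ 0.6003 -0.0512  0.0625] 0.0747639878561428
top [ 0.5974 -0.0547  0.0671] 0.07514198447248122
```

View pics/s4.png

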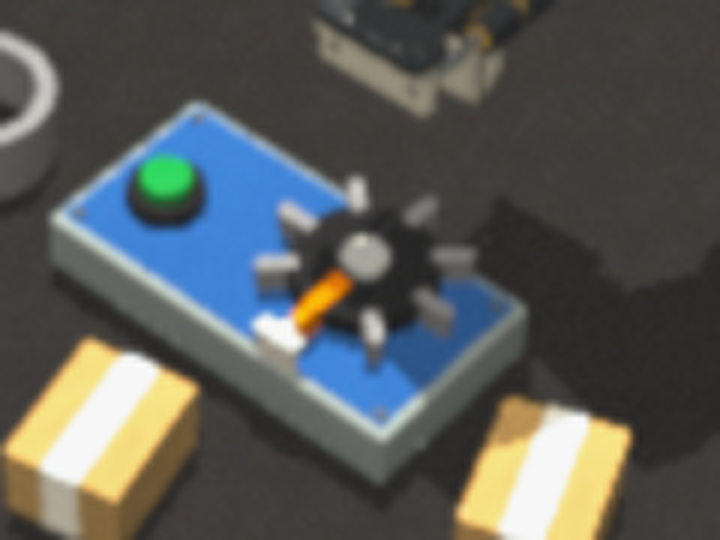

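Orange rests at the arrow (tooth ending at (280,330) in the crop). Next I'll move over the key and descend to just above it.

Emit:
carry_out --pt "-1.9 2.2 0 0 0 0 0" --pt "-1.9 2.2 0 0 0 0 0" --pt "-1.9 2.2 0 0 0 0 0" --pt "-1.9 2.2 0 0 0 0 0" --pt "-1.9 2.2 0 0 0 0 0" --pt "-1.7 2 0 0 0 0 0" --pt "0 0 0 0 0 0 0" --pt "0 0 0 0 0 0 0"

```text
time: 10.18
tool_pos: [0.5993, -0.055, 0.121]
tool_rot: [-3.14, -0.0, 1.681]
contact_force: [-1.0, 0.3, -0.4]
opening: 0.0001
grip_force: 0.0
```

Emit:
carry_out --pt "0 0 1.5 0 0 0 0" --pt "0 0 1.5 0 0 0 0" --pt "0 0 0.6 0 0 0 0" --pt "0 0 0 0 0 0 0" --pt "0 0 0 0 0 0 0" --pt "0 0 0 0 0 0 0" --pt "0 0 0 0 0 0 0" --pt "0 0 0 0 0 0 0"

```text
time: 10.85
tool_pos: [0.5996, -0.0543, 0.087]
tool_rot: [3.14, 0.001, 1.682]
contact_force: [0.7, 0.8, 0.9]
opening: 0.0004
grip_force: 0.0
```

```bash
python3 -c "
from h import *
st(); orange('scene','s5.png')"
```

```text
t 10.85 box [  26.5 -127.1   38. ] z 87.0 rot [3.140e+00 1.000e-03 1.682e+00] F [0.8 0.7 0.9] 0.00038762206600005173
scene 47 orange deg 3.7 [41.2  2.7 18. ]
```

View pics/s5.png

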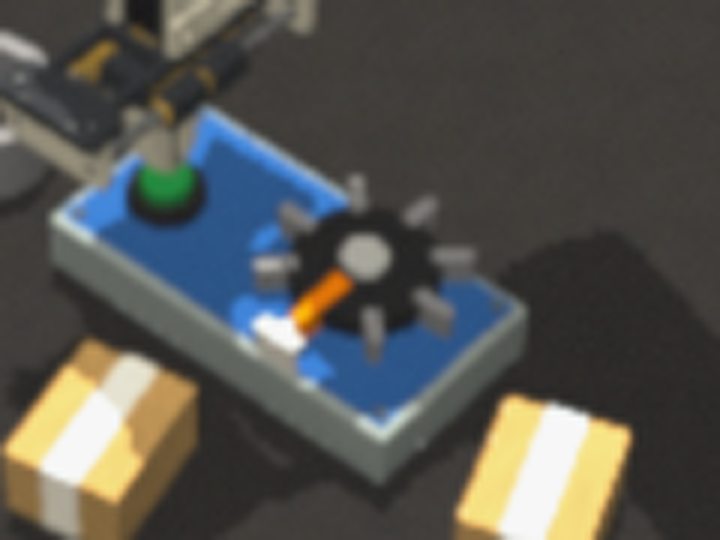

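The fingertips are centred over the key (165,180), with the tip at z≈79 mm. Descending gently.

Emit:
carry_out --pt "0 0 0.3 0 0 0 0" --pt "0 0 0.3 0 0 0 0" --pt "0 0 0.2 0 0 0 0" --pt "0 0 0.2 0 0 0 0" --pt "0 0 0.2 0 0 0 0" --pt "0 0 0 0 0 0 0" --pt "0 0 0 0 0 0 0" --pt "0 0 0 0 0 0 0"

```text
time: 11.57
tool_pos: [0.5991, -0.0544, 0.0743]
tool_rot: [-3.141, 0.0, 1.682]
contact_force: [-2.2, -0.2, 2.1]
opening: 0.0005
grip_force: 0.9
```

Emit:
carry_out --pt "0 0 0.1 0 0 0 0" --pt "0 0 0.1 0 0 0 0" --pt "0 0 0.1 0 0 0 0" --pt "0 0 0 0 0 0 0" --pt "0 0 0 0 0 0 0" --pt "0 0 0 0 0 0 0" --pt "0 0 0 0 0 0 0" --pt "0 0 0 0 0 0 0"

```text
time: 12.23
tool_pos: [0.5992, -0.0544, 0.0713]
tool_rot: [-3.142, 0.0, 1.682]
contact_force: [-2.0, 0.3, 3.6]
opening: 0.0001
grip_force: 1.8
```

Emit:
carry_out --pt "0 0 0.1 0 0 0 0" --pt "0 0 0.1 0 0 0 0" --pt "0 0 0.1 0 0 0 0" --pt "0 0 0 0 0 0 0" --pt "0 0 0 0 0 0 0" --pt "0 0 0 0 0 0 0" --pt "0 0 0 0 0 0 0" --pt "0 0 0 0 0 0 0"

```text
time: 12.9
tool_pos: [0.5993, -0.0544, 0.0691]
tool_rot: [3.141, 0.0, 1.682]
contact_force: [-4.1, 1.2, 10.9]
opening: 0.0004
grip_force: 5.5
```

The force rose sharply after about 6 mm of travel, so this is the end stop. A touch more to be sure, then I'll let it up and retreat.

Emit:
carry_out --pt "0 0 0.08 0 0 0 0" --pt "0 0 0 0 0 0 0" --pt "0 0 0 0 0 0 0" --pt "0 0 -0.5 0 0 0 0" --pt "0 0 -1 0 0 0 0" --pt "0 0 -2 0 0 0 0" --pt "0 0 -3 0 0 0 0" --pt "0 0 -3 0 0 0 0"

```text
time: 13.57
tool_pos: [0.5988, -0.0542, 0.1627]
tool_rot: [-3.14, -0.001, 1.682]
contact_force: [1.4, -0.1, -0.7]
opening: 0.0002
grip_force: 0.0
```

Emit:
carry_out --pt "0 -3 -1 0 0 0 0" --pt "0 -3 0 0 0 0 0" --pt "0 -3 0 0 0 0 0" --pt "0 -1 0 0 0 0 0" --pt "0 0 0 0 0 0 0" --pt "0 0 0 0 0 0 0" --pt "0 0 0 0 0 0 0" --pt "0 0 0 0 0 0 0"

```text
time: 14.23
tool_pos: [0.5009, -0.0655, 0.1723]
tool_rot: [3.141, 0.0, 1.682]
contact_force: [0.9, 0.2, -0.0]
opening: 0.0001
grip_force: 0.0
```

```bash
python3 -c "
from h import *
st(); orange('scene','s6.png')"
```

```text
t 14.2333 box [ -72.8 -127.2  123.3] z 172.3 rot [3.141 0.    1.682] F [ 1.   0.1 -0. ] 0.0001337413067527175
scene 48 orange deg 4.2 [42.1  3.1 18. ]
```

View pics/s6.png

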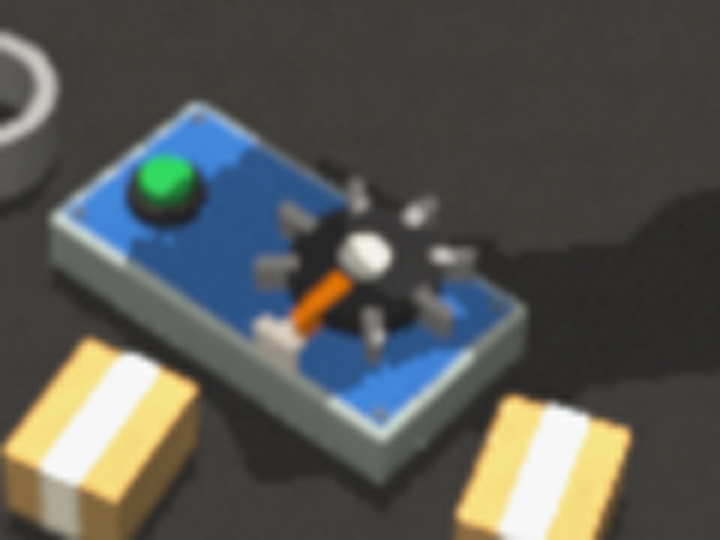

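Orange still points at the arrow, the key is up again at (165,180), and the counter hasn't moved. Handing in.

```bash
python3 -c "
from h import *
print(robot.hand_in())"
```

```text
the job is handed in; nothing more can be done
None
```

The job is handed in: the orange tooth rests at the white arrow, the green key was pressed down to its stop and is up again, and the counter stayed in place; the hand-in gave no verdict.

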